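Close two tube-shaker blocks with their own lids

ROBOT

A 6-joint arm with a two-finger parallel gripper is mounted at the origin on the work surface. World frame = base frame: x ahead of the robot, y to its left, z up, the work surface at z = 0. Lengths are in m, angles in rad, forces in N, time in s.
With the tool pointing down it reaches from about 0.375 to 0.825 m from the base axis. Payload 5.5 kg.
Tool frame: the origin (TCP) lies midway between the tips of the shut fingers; the grasp point (between the pads) lies 19 mm behind it; z points along the fingers, y is the line along which they close (so a half turn about z gives the same grasp; the last joint's range is limited). The gripper opens to 85 mm and grips with 20 to 120 N. Pads are 22 mm wide; open, the fingers measure 114 mm over their backs; the gripper's body (76 mm by 85 mm) begins 54 mm behind the grasp point. The pads swing forward as they close: fully open they stand 13 mm farther back than shut.
Start: joints at [-1.168, 0.314, -0.047, 1.21, 0, 1.571], TCP at [0.235, -0.552, 0.231] pointing down, gripper open.
Joint ranges: [-2.67, 2.67], [-0.69, 1.73], [-1.03, 1.25], [-2.08, 2.16], [-1.42, 1.45], [-3.14, 3.14]. Speed limits (rad/s): [2.39, 2.39, 3.01, 3.14, 3.14, 3.14].

INTERFACE

Orientations are given as a unit quaternion [x, y, z, w].
In Python, from cell import * gives the robot as it stands. The module is installed in compiled form; this text tells all that it offers.
- The arm moves only by the tool send_rows, never from a script. Its argument "moves" is a list of rows, each an object with "xyz": the shift along the tool's x, y, z in mm, a list of three; "yaw": the turn about the tool's z in degrees. In form: [{"xyz": [dx, dy, dz], "yaw": yaw}, ...]. A call has 1 to 12 rows; each row is the pose to reach, as a shift and turn from the pose commanded when the call began, along the tool's axes at that moment; what a row does not reach only later rows make up. A row lasts 1/10 s, in which the tool goes at most 50 mm and 8.59 degrees, less where a joint would pass 70% of its speed; a pose out of reach is approached as far as the arm can. A call with a gripper value outside its range is refused whole. "claw" is the opening in per cent of the stroke, from 0 (shut) to 100 (fully open), set as the call begins (left out, the last holds). The fingers move at their own pace and stop on an object; "grip_force" is the grip in N (left out, the last holds). Time passes only in rows, so rows that repeat a pose let the fingers close. It gives the time, the measured TCP pose, the force, the opening and the grip force at its end, in the units of the state.
- observe(): the state, without advancing time (a new reading comes with each control period).
- grab_frame(name): name is "scene" or "side" or "wrist"; returns the picture (480x640x3 uint8, red, green, blue); there is no depth.
- camera_model(name): a dict with "vertical_fov" (degrees; the focal length in pixels is half the picture's height over the tangent of half this angle, whatever the lens; pixels are square), "cx", "cy" (the principal point, pixels), "pose" (4x4, takes a point from camera to world coordinates); the wrist camera has in their place "tool_from_camera" (4x4, takes a point from camera to tool coordinates, whose origin is the TCP and whose axes are the flange's). Camera axes: x right, y down, z forward; pixel columns grow to the right and rows downward; lengths in m; the calibration is good to about 2 mm. A picture is of the moment at which its call begins: read the wrist's pose just before it. camera_model takes no time and is no camera call.
- sign_off(): hands the job in; it is judged then, once.
The state is a dict: "clock": time; "joint_pos": joint angles; "qvel": joint speeds; "joint_torque": joint torques, N m; "tcp_pos": TCP position; "ee_rot": TCP orientation; "force": force on the tool from outside, world axes, zero at the start; "wrist_torque": the same for the moment, N m; "width": finger opening in m; "gripper_force": force on a finger pad.
Only numpy, scipy, OpenCV 4.12 (cv2) and the standard library are available. Lean on these libraries where they do the work, as an engineer would, in place of code of your own. Each camera call takes 0.05 s, during which the arm holds its last target. There are 200 camera calls.

TASK

The three-dot lid, whose block is not here, has been set by mistake on one of the two blocks of the tube shaker: take it off and lay it flat on the drying mat. Close both blocks with their own lids from the mat: same number of white dots, dotted end over dotted end, lowered on gently and not dropped or forced, until each lies flush and square on the joint face. Leave the beaker, the jar and both bottles where they stand.

Things in the scene. Friction and masses are not known exactly. Their poses are not given: they have to be found in the camera images.
- lid_a_mid (a point): One-dot lid, loose: blue block 66 (x) x 46 (y) x 34 (z) mm, 0.17-0.30 kg, joint face down on the mat. Point: its centre. z up; +x towards its dotted end (white 10 mm dots on top, 20 mm from centre). Underside: two pockets on the centre line at x = -24 and +2 mm, 12.5 (x) x 15.5 (y) x 9.5 mm deep, with 1.25 mm play all round base_a's tongues. Reversed or on another base it stands proud.
- lid_b_mid (a point): Two-dot lid, loose: same size, mass and axes as lid_a, with two white dots side by side near its +x end; its pockets are centred at x = -10 and +24 mm and fit base_b alone. Point: its centre, 17 mm above its underside.
- lid_c_mid (a point): Three-dot lid, loose: same size, mass and axes as the others, pockets at x = -17 and +13 mm. It fits neither base: it starts standing on the tongues of one of them, 8 mm proud, roughly square to it, and belongs on the mat. Point: its centre, 17 mm above its underside.
- base_a_face (a point): One-dot base, bolted to the shaker: block 66 (x) x 46 (y) x 38 mm, 8 coloured tube caps in its bright top. Point: centre of the top (joint face, 110 mm above the table). z up; +x to its dotted end (white dot on the foot; feet 12 mm high, 23 mm long at both ends). Tongues at x = -24 and +2 mm: 10 (x) x 13 (y) x 8 mm, top 3 mm bevelled 2 mm. Closed: lid centre 17 mm above, axes parallel.
- base_b_face (a point): Two-dot base, bolted to the same platform about 104 mm beside base_a (in y): the same, but with two white dots on its +x foot and its tongues at x = -10 and +24 mm. Point: centre of its joint face, 110 mm above the table; lid_b's centre is 17 mm above it when closed, axes parallel.
- shaker: White tube shaker, fixed; origin on the table under its centre. Housing 200 (x) x 240 (y) x 60 mm, console to x = -143 mm (56 mm high), platform top 72 mm above the table. Upright 8 mm studs at x = -85 and +85 mm, y = 0, reach 146 mm above the table. The bases stand at y near +52 and -52 mm, in either order, their +x within 4 degrees of the shaker's.
- mat: Grey drying mat, fixed, 230 x 230 x 5 mm; origin on the table under its centre. Lids a and b, the beaker, the dropper bottle and the jar start on it, 5 mm above the table.
- beaker_mid (a point): Empty glass beaker upside down on the mat, 54 mm in diameter, 69 mm high, loose; bystander. Point: its centre, 34.5 mm above its underside.
- dropper_mid (a point): Small amber bottle with a black cap on the mat, 36 mm in diameter, 75 mm high, loose; bystander. Point: its centre, 37.5 mm above its underside.
- jar_mid (a point): Small glass jar with a white cap on the mat, 44 mm in diameter, 52 mm high, loose; bystander. Point: its centre, 26 mm above its underside.
- media_mid (a point): Clear bottle with a blue cap on the table between shaker and mat, 60 mm in diameter, 145 mm high, loose; bystander. Point: its centre, 72.5 mm above the table.

How it is judged:
At the end, for the whole second after the job is handed in: One-dot lid on the one-dot base and two-dot lid on the two-dot base: centred within 3 mm, at most 1.7 mm proud, level within 2 and square within 7 degrees; three-dot lid flat on the mat, its centre within the mat; beaker, jar and both bottles within 20 mm of their start (horizontal distance between lid_a_mid and base_a_face below 0.003 m and z of lid_a_mid in the frame of base_a_face between 0.015 and 0.0187 m and angle between the z axis of lid_a_mid and the z axis of base_a_face, either way round below 0.035 rad and angle between the x axis of lid_a_mid and the x axis of base_a_face, either way round below 0.12 rad and horizontal distance between lid_b_mid and base_b_face below 0.003 m and z of lid_b_mid in the frame of base_b_face between 0.015 and 0.0187 m and angle between the z axis of lid_b_mid and the z axis of base_b_face, either way round below 0.035 rad and angle between the x axis of lid_b_mid and the x axis of base_b_face, either way round below 0.12 rad and x of lid_c_mid in the frame of mat between -0.115 and 0.115 m and y of lid_c_mid in the frame of mat between -0.115 and 0.115 m and z of lid_c_mid in the frame of mat between 0.019 and 0.025 m and angle between lid_c_mid's own z axis and vertical below 0.05 rad and distance of each of beaker_mid, dropper_mid, jar_mid, media_mid from where it was at the start of the episode below 0.02 m); the robot touches nothing.
It fails at once if a lid is forced onto a base (over 60 N between them) (contact force between any of base_a, base_b and lid_a above 60 N or contact force between any of base_a, base_b and lid_b above 60 N).
It fails at once if a lid is dropped (falls faster than 0.5 m/s out of the fingers, as from about 13 mm) ((linear speed of lid_a above 0.5 m/s and contact force between the fingers and lid_a below 0.1 N) or (linear speed of lid_b above 0.5 m/s and contact force between the fingers and lid_b below 0.1 N) or (linear speed of lid_c above 0.5 m/s and contact force between the fingers and lid_c below 0.1 N)).
It fails at once if the beaker, the jar or a bottle is pushed away (over 20 mm) or knocked over (distance of any of beaker_mid, dropper_mid, jar_mid, media_mid from where it was at the start of the episode above 0.02 m or angle between any of beaker_mid, dropper_mid, jar_mid, media_mid's own z axis and vertical above 0.5 rad).
It also fails if it takes over 67 s, if anything falls off the work surface, if the arm or the gripper's body presses on something with over 40 N, if the wrist force passes 120 N, or if a joint passes its speed limit or range.

## Working session

There is one attempt and no reset: what is moved stays moved. The work goes in short steps, Python scripts to look and compute and a tool call to move; the robot and the scene stay as the last step left them, time stands still between calls to the robot, and variables do not carry over. Pictures are saved under pics/ and viewed, at most 10 in all, crops included, and the job is handed in when it is done.

Besides the shell and the picture viewer there is one more tool, called after "Call:" as a command line: name --argument value ..., lists and objects as JSON in quotes. send_rows: Moves the arm, as the interface text tells. Its arguments: {"type":"object","properties":{"moves":{"type":"array","items":{"type":"object","properties":{"xyz":{"type":"array","items":{"type":"number"}},"yaw":{"type":"number"}}}},"claw":{"type":"number"},"grip_force":{"type":"number"}},"required":["moves"]}

```bash
mkdir -p pics
python3 - <<'E'
from cell import *
import cv2,numpy as np
s=observe();print(s)
for n in ("scene","side","wrist"):
    f=grab_frame(n);cv2.imwrite(f"pics/{n}0.png",f[:,:,::-1]);print(n,camera_model(n))
E
```

```text
{'clock': 0.0, 'joint_pos': array([-1.16798756e+00,  3.14230702e-01, -4.80836712e-02,  1.21016670e+00,
       -1.60460981e-05,  1.57080000e+00]), 'qvel': array([ 0.00167816, -0.0008207 , -0.00199187,  0.00087218, -0.00101142,
        0.00059764]), 'joint_torque': array([ 4.75272846e-04, -5.39587784e+01,  3.39754307e+01,  1.92840263e-02,
        6.10246275e-05,  2.70860049e-06]), 'tcp_pos': array([ 0.2349752 , -0.55145872,  0.23042972]), 'ee_rot': array([ 9.79786622e-01,  2.00043658e-01, -1.76375065e-04, -8.23739178e-04]), 'force': array([-0.47846557, -0.88022576, -0.81702301]), 'wrist_torque': array([ 0.00979639, -0.00820007,  0.00112032]), 'gripper_force': 0.0, 'width': 0.0853309337840167}
scene {'vertical_fov': 56.133351596780315, 'cx': 323.99876389790404, 'cy': 242.14196270237971, 'pose': array([[-0.8589707 ,  0.31602128, -0.4028646 ,  0.84762534],
       [ 0.5118435 ,  0.50903551, -0.69202535,  0.58706022],
       [-0.01362235, -0.80063312, -0.59900003,  0.62671139],
       [ 0.        ,  0.        ,  0.        ,  1.        ]])}
side {'vertical_fov': 42.715524251791265, 'cx': 308.7472403863606, 'cy': 242.16287997051725, 'pose': array([[ 0.99750784, -0.04762777,  0.05205484,  0.4845967 ],
       [-0.06917436, -0.51489501,  0.85445774, -0.91512144],
       [-0.01389314, -0.85592916, -0.51690643,  0.68404735],
       [ 0.        ,  0.        ,  0.        ,  1.        ]])}
wrist {'vertical_fov': 71.37402821505266, 'cx': 317.32559475262406, 'cy': 236.91792880107755, 'tool_from_camera': array([[ 1.12833921e-04, -9.45070550e-01, -3.26866399e-01,
         8.51660568e-02],
       [ 9.99999572e-01,  4.06751337e-04, -8.30843543e-04,
         8.20984127e-05],
       [ 9.18159109e-04, -3.26866166e-01,  9.45070191e-01,
        -1.42319372e-01],
       [ 0.00000000e+00,  0.00000000e+00,  0.00000000e+00,
         1.00000000e+00]])}
```

View pics/scene0.png

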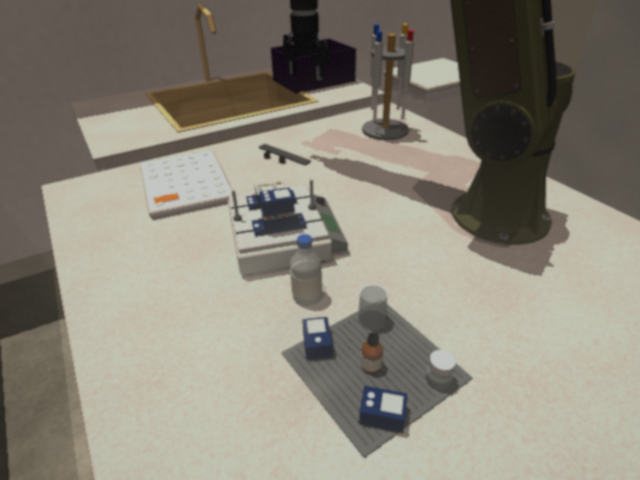

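View pics/side0.png

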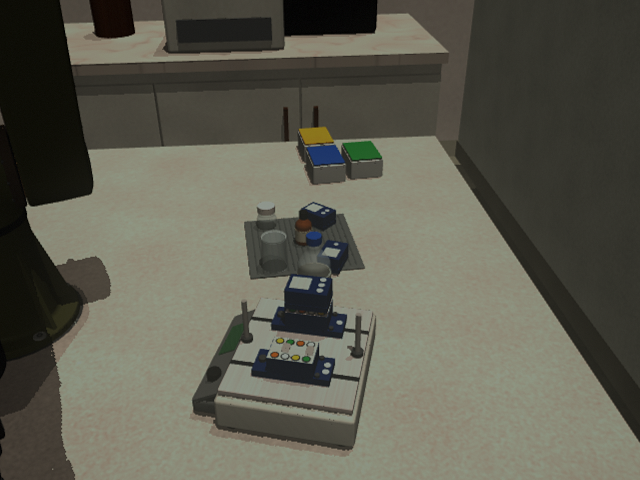

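The scene view shows the mat with lid a (one dot, ~318,332), lid b (two dots, ~385,405), the beaker (373,305), dropper (372,355) and jar (441,368). The side view shows the near base, with two dots (~293,352), open. The three-dot lid (~308,287) sits on the far, one-dot base.

```bash
cat > h.py <<'E'
from cell import *
import cv2,numpy as np
from scipy.spatial.transform import Rotation as R
def cam(n,s=None):
    m=camera_model(n)
    if n=="wrist":
        T=np.eye(4);T[:3,:3]=R.from_quat(s["ee_rot"]).as_matrix();T[:3,3]=s["tcp_pos"];P=T@m["tool_from_camera"]
    else:P=m["pose"]
    return 240/np.tan(np.radians(m["vertical_fov"]/2)),m["cx"],m["cy"],P
def pt(c,u,v,z):
    f,cx,cy,P=c;d=P[:3,:3]@np.array([(u-cx)/f,(v-cy)/f,1]);o=P[:3,3]
    return o+d*(z-o[2])/d[2]
def proj(c,p):
    f,cx,cy,P=c;q=P[:3,:3].T@(np.asarray(p)-P[:3,3]);return q[:2]/q[2]*f+[cx,cy]
E
python3 - <<'E'
from h import *
np.set_printoptions(precision=4,suppress=True)
c=cam("scene");d=cam("side")
for n,k,u,v,z in [("lidA label",c,317,326,.039),("lidA dot",c,318,340,.039),("lidB label",c,392,403,.039),("lidB dots",c,370,400,.039),
 ("beaker top",c,373,295,.074),("dropper top",c,373,338,.08),("jar top",c,442,359,.057),("media top",c,305,241,.145),
 ("mat L",c,284,354,.005),("mat bot",c,366,445,.005),("mat R",c,470,376,.005),
 ("mat s",d,246,218,.005),("mat s",d,347,215,.005),("mat s",d,362,267,.005),("mat s",d,250,275,.005),
 ("C label",d,303,284,.152),("C dots",d,322,286,.152),("baseB top",d,293,350,.11),("B dots",d,327,369,.084),("A dot",d,339,323,.084),
 ("stud",d,245,302,.146),("stud",d,358,315,.146),
 ("lidA s label",d,331,253,.039),("lidA s dot",d,338,245,.039),("lidB label",d,313,208,.039),("media top",d,314,237,.145)]:
    print(n,pt(k,u,v,z))
a=cv2.imread("pics/side0.png")
b=cv2.resize(a[190:445,185:395],None,fx=2.35,fy=2.35,interpolation=2);cv2.imwrite("pics/sc.png",b)
E
```

```text
lidA label [0.5878 0.1116 0.039 ]
lidA dot [0.6022 0.1398 0.039 ]
lidB label [0.5696 0.3004 0.039 ]
lidB dots [0.5943 0.2795 0.039 ]
beaker top [0.4821 0.1282 0.074 ]
dropper top [0.5434 0.2127 0.08  ]
jar top [0.4638 0.2878 0.057 ]
media top [0.5509 0.0096 0.145 ]
mat L [0.6541 0.1103 0.005 ]
mat bot [0.6273 0.3187 0.005 ]
mat R [0.4136 0.3103 0.005 ]
mat s [0.4169 0.3277 0.005 ]
mat s [0.6492 0.3201 0.005 ]
mat s [0.6525 0.1016 0.005 ]
mat s [0.429  0.0931 0.005 ]
C label [ 0.5211 -0.1565  0.152 ]
C dots [ 0.5492 -0.1643  0.152 ]
baseB top [ 0.5002 -0.256   0.11  ]
B dots [ 0.5467 -0.2703  0.084 ]
A dot [ 0.575  -0.1695  0.084 ]
stud [ 0.4341 -0.1861  0.146 ]
stud [ 0.5944 -0.231   0.146 ]
lidA s label [0.5904 0.1058 0.039 ]
lidA s dot [0.6075 0.1347 0.039 ]
lidB label [0.5693 0.2979 0.039 ]
media top [ 0.5491 -0.0077  0.145 ]
```

View pics/sc.png

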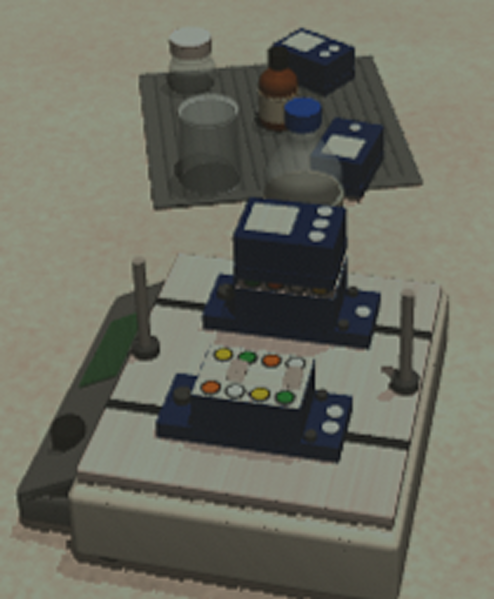

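The studs put the shaker at a yaw of about -16°, with base a near (0.53,-0.16) and base b near (0.50,-0.26). I'll put lid b on first, then move lid c to the space it leaves. First I'll look at the bases from above.

Call:
send_rows --moves '[{"xyz": [395, -200, -70], "yaw": 39}, {"xyz": [395, -200, -70], "yaw": 39}, {"xyz": [395, -200, -70], "yaw": 39}, {"xyz": [395, -200, -70], "yaw": 39}, {"xyz": [395, -200, -70], "yaw": 39}, {"xyz": [395, -200, -70], "yaw": 39}, {"xyz": [395, -200, -70], "yaw": 39}, {"xyz": [395, -200, -70], "yaw": 39}, {"xyz": [395, -200, -70], "yaw": 39}, {"xyz": [395, -200, -70], "yaw": 39}, {"xyz": [395, -200, -70], "yaw": 39}, {"xyz": [395, -200, -70], "yaw": 39}]' --claw 75 --grip_force 50

```text
clock: 1.35
tcp_pos: [0.5195, -0.2136, 0.3008]
ee_rot: [0.99, -0.139, -0.001, 0.0]
force: [-0.1, -0.0, -0.1]
width: 0.0637
gripper_force: 0.0
```

Run:
```python
from h import *
np.set_printoptions(precision=4,suppress=True)
s=observe();f=grab_frame("wrist");cv2.imwrite("pics/w1.png",f[:,:,::-1]);np.save("w1.npy",np.r_[s["tcp_pos"],s["ee_rot"]])
print(s["clock"],s["tcp_pos"],s["joint_pos"],np.abs(s["qvel"]).max(),s["ee_rot"],s["width"])
```

```text
1.35 [ 0.5195 -0.2136  0.3008] [-0.3897  0.224  -0.0079  1.3401 -0.0007  3.0299] 0.02466666702654456 [ 0.9904 -0.1386 -0.0006  0.0002] 0.06374783369422049
```

View pics/w1.png

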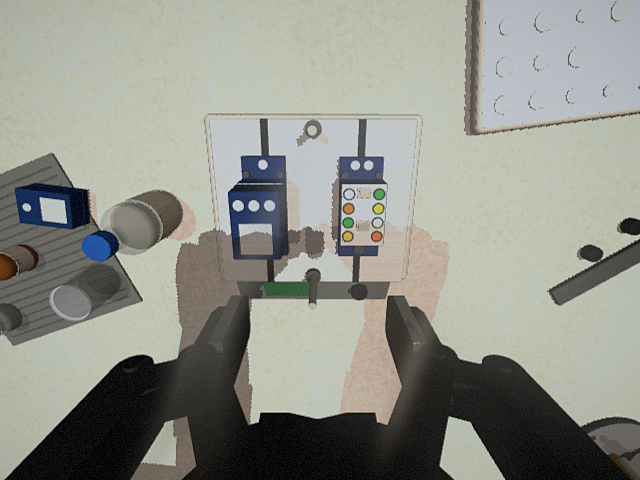

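This view shows base a's single dot at (263,165) with the three-dot lid on top (dots at y≈206). Base b, with two dots, is at (363,165) and its face at about (363,218). Joint 6 turns with the tool, so I'll use tool x = -lid x from here. Next is a look from above lid b.

Call:
send_rows --moves '[{"xyz": [-82, -502, 60], "yaw": -100}, {"xyz": [-82, -502, 60], "yaw": -100}, {"xyz": [-82, -502, 60], "yaw": -100}, {"xyz": [-82, -502, 60], "yaw": -100}, {"xyz": [-82, -502, 60], "yaw": -100}, {"xyz": [-82, -502, 60], "yaw": -100}, {"xyz": [-82, -502, 60], "yaw": -100}, {"xyz": [-82, -502, 60], "yaw": -100}, {"xyz": [-82, -502, 60], "yaw": -100}, {"xyz": [-82, -502, 60], "yaw": -100}, {"xyz": [-82, -502, 60], "yaw": -100}, {"xyz": [-82, -502, 60], "yaw": -100}]'

```text
clock: 2.6
tcp_pos: [0.5791, 0.2926, 0.2399]
ee_rot: [0.741, 0.672, -0.001, -0.0]
force: [0.5, 0.1, 0.4]
width: 0.0641
gripper_force: 0.0
```

Call:
send_rows --moves '[{"xyz": [0, 0, 40], "yaw": -57.5}, {"xyz": [0, 0, 40], "yaw": -57.5}, {"xyz": [0, 0, 40], "yaw": -57.5}, {"xyz": [0, 0, 40], "yaw": -57.5}, {"xyz": [0, 0, 40], "yaw": -57.5}, {"xyz": [0, 0, 40], "yaw": -57.5}, {"xyz": [0, 0, 40], "yaw": -57.5}, {"xyz": [0, 0, 40], "yaw": -57.5}, {"xyz": [0, 0, 40], "yaw": -57.5}, {"xyz": [0, 0, 40], "yaw": -57.5}]'

```text
clock: 3.6
tcp_pos: [0.5793, 0.2912, 0.2012]
ee_rot: [0.33, 0.944, -0.0, -0.0]
force: [0.6, -0.5, 0.8]
width: 0.0643
gripper_force: 0.0
```

```bash
cat >> h.py <<'E'
def look(name):
    s=observe();f=grab_frame("wrist");cv2.imwrite(f"pics/{name}.png",f[:,:,::-1])
    np.save(name+".npy",np.r_[s["tcp_pos"],s["ee_rot"]])
    return s,f
def head(s):
    x=R.from_quat(s["ee_rot"]).as_matrix()[:,0];return np.degrees(np.arctan2(x[1],x[0]))
E
python3 - <<'E'
from h import *
np.set_printoptions(precision=4,suppress=True)
s,f=look("w2");print(s["clock"],s["tcp_pos"],s["joint_pos"],np.abs(s["qvel"]).max(),head(s))
E
```

```text
3.6 [0.5793 0.2912 0.2012] [ 0.4658  0.4175  0.0325  1.186  -0.0001  1.1394] 0.00833427461380728 141.40745593009618
```

View pics/w2.png

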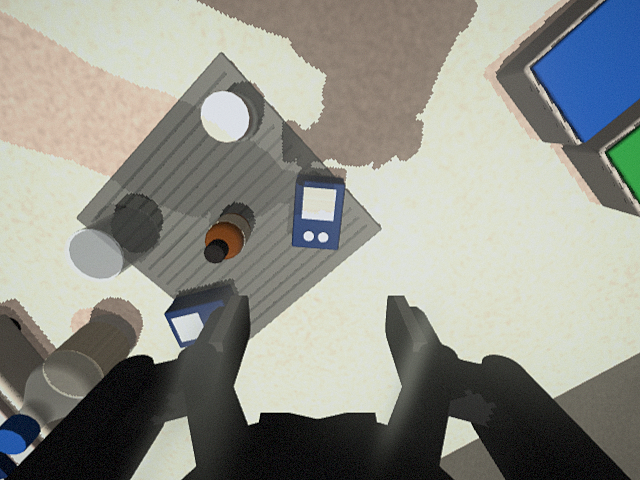

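Run:
```python
from h import *
a=cv2.imread("pics/w2.png");h=cv2.cvtColor(a,cv2.COLOR_BGR2HSV)
for v in range(172,256,6): print(v,h[v,318],h[v,298],h[v,335])
print([tuple(h[220,u]) for u in range(286,350,4)])
b=cv2.imread("pics/w1.png");h=cv2.cvtColor(b,cv2.COLOR_BGR2HSV)
print("base",[(v,tuple(h[v,363])) for v in range(150,262,6)]);print([(v,tuple(h[218,v])) for v in range(330,395,4)])
```

```text
172 [30  6 89] [ 21  16 109] [ 16  37 143]
178 [94 32 55] [120   4  63] [102  22  59]
184 [110 108 109] [109  72  89] [113 103 111]
190 [ 26  17 221] [109  88 107] [108  20 230]
196 [ 30  14 221] [112 100 107] [108  14 237]
202 [ 30  16 220] [110 103 104] [110 104 142]
208 [ 34  20 219] [110 109 105] [112 135 115]
214 [105   5 224] [111 114 116] [112 117 120]
220 [110  85 144] [112 120 123] [110 109 122]
226 [110 121 122] [110 131 121] [110 111 122]
232 [110 131 121] [111 125 124] [111 111 124]
238 [109  37 209] [112 126 121] [111 108 127]
244 [110 122 123] [110 134 118] [112 112 121]
250 [ 26  15 117] [ 27  18 138] [110   7 116]
[(np.uint8(21), np.uint8(14), np.uint8(124)), (np.uint8(36), np.uint8(11), np.uint8(116)), (np.uint8(110), np.uint8(142), np.uint8(106)), (np.uint8(112), np.uint8(120), np.uint8(123)), (np.uint8(109), np.uint8(141), np.uint8(114)), (np.uint8(113), np.uint8(142), np.uint8(115)), (np.uint8(111), np.uint8(143), np.uint8(114)), (np.uint8(111), np.uint8(135), np.uint8(113)), (np.uint8(110), np.uint8(85), np.uint8(144)), (np.uint8(110), np.uint8(62), np.uint8(161)
[... 1443 characters left out ...]
0), np.uint8(7), np.uint8(216))), (346, (np.uint8(59), np.uint8(76), np.uint8(81))), (350, (np.uint8(83), np.uint8(17), np.uint8(60))), (354, (np.uint8(90), np.uint8(6), np.uint8(202))), (358, (np.uint8(111), np.uint8(16), np.uint8(207))), (362, (np.uint8(110), np.uint8(8), np.uint8(201))), (366, (np.uint8(96), np.uint8(6), np.uint8(200))), (370, (np.uint8(83), np.uint8(5), np.uint8(202))), (374, (np.uint8(0), np.uint8(7), np.uint8(73))), (378, (np.uint8(90), np.uint8(2), np.uint8(138))), (382, (np.uint8(105), np.uint8(8), np.uint8(194))), (386, (np.uint8(41), np.uint8(10), np.uint8(202))), (390, (np.uint8(60), np.uint8(3), np.uint8(194))), (394, (np.uint8(79), np.uint8(10), np.uint8(202)))]
```

The two-dot lid's top is centred at about (320,215), with dots at (308,236) and (323,237). The gripper is clear of the dropper (218,245).

```bash
cat >> h.py <<'E'
def lid(name,u,v,z,r=70,tv=85):
    """top face of the lid near pixel (u,v), plane z: label/dot centroids and rect; gives error in tool mm/deg"""
    p=np.load(name+".npy");s=dict(tcp_pos=p[:3],ee_rot=p[3:]);c=cam("wrist",s)
    a=cv2.imread(f"pics/{name}.png");h=cv2.cvtColor(a,cv2.COLOR_BGR2HSV)
    m=cv2.inRange(h,(100,55,tv),(125,255,255));w=np.zeros_like(m);cv2.circle(w,(u,v),r,255,-1);m&=w
    m=cv2.morphologyEx(m,cv2.MORPH_OPEN,np.ones((3,3)))
    cs,_=cv2.findContours(m,cv2.RETR_EXTERNAL,2);k=max(cs,key=cv2.contourArea)
    H=cv2.convexHull(k);q=cv2.boxPoints(cv2.minAreaRect(H));Q=np.array([pt(c,x,y,z) for x,y in q])
    e=Q[1]-Q[0],Q[2]-Q[1];print("rect sides mm",[round(1e3*np.linalg.norm(x),1) for x in e],"ctr",Q.mean(0))
    fm=np.zeros_like(m);cv2.drawContours(fm,[H],-1,255,-1);fm=cv2.erode(fm,np.ones((5,5)))
    wm=((h[:,:,2]>160)&(h[:,:,1]<60)&(fm>0)).astype(np.uint8)
    n,_,st,ce=cv2.connectedComponentsWithStats(wm)
    B=sorted([(st[i,4],pt(c,*ce[i],z),ce[i]) for i in range(1,n) if st[i,4]>20],key=lambda t:-t[0])
    L=B[0][1];d=np.mean([b[1] for b in B[1:]],0);D=d-L
    print("blobs",[(int(b[0]),b[2].round(1)) for b in B],"label-dot mm",1e3*np.linalg.norm(D))
    l=max(e,key=np.linalg.norm);l=l*np.sign(l@D)
    for nm,C,X in (("rect",Q.mean(0),l),("dots",d-.02*D/np.linalg.norm(D),D)):
        hd=np.degrees(np.arctan2(X[1],X[0]));Rm=R.from_quat(s["ee_rot"]).as_matrix()
        ee=Rm.T@(C-s["tcp_pos"]);dy=(head(s)-(hd+180)+180)%360-180
        print(nm,"world",C,"lid head",hd,"| tool shift mm",1e3*ee,"yaw",dy)
E
python3 - <<'E'
from h import *
np.set_printoptions(precision=4,suppress=True)
lid("w2",320,215,.039,60)
E
```

```text
rect sides mm [np.float64(64.4), np.float64(44.1)] ctr [0.5802 0.2921 0.039 ]
blobs [(1026, array([318.5, 203.7])), (83, array([308.3, 235.7])), (81, array([322.6, 236.9]))] label-dot mm 32.224893587263026
rect world [0.5802 0.2921 0.039 ] lid head -44.15436548969297 | tool shift mm [ -0.1255   1.2836 162.2355] yaw 5.5618214197891405
dots world [0.5802 0.2914 0.039 ] lid head -43.73206757724167 | tool shift mm [ -0.5458   0.8054 162.2356] yaw 5.139523507337856
```

Call:
send_rows --moves '[{"xyz": [0, 1, 50], "yaw": 5.4}, {"xyz": [0, 1, 80], "yaw": 5.4}, {"xyz": [0, 1, 80], "yaw": 5.4}, {"xyz": [0, 1, 80], "yaw": 5.4}, {"xyz": [0, 1, 80], "yaw": 5.4}]'

```text
clock: 4.15
tcp_pos: [0.581, 0.2936, 0.1236]
ee_rot: [0.373, 0.928, 0.001, 0.001]
force: [0.1, 0.3, -0.0]
width: 0.0643
gripper_force: 0.0
```

Run:
```python
from h import *
np.set_printoptions(precision=4,suppress=True)
s,f=look("w3");print(s["clock"],s["tcp_pos"],np.abs(s["qvel"]).max(),head(s),proj(cam("wrist",s),[.5802,.2918,.039]))
lid("w3",*map(int,proj(cam("wrist",s),[.5802,.2918,.039])),.039,75)
```

```text
4.15 [0.581  0.2936 0.1236] 0.00822998270516228 136.16989246894008 [313.3093 245.0857]
rect sides mm [np.float64(43.6), np.float64(52.5)] ctr [0.5837 0.2881 0.039 ]
blobs [(1179, array([312. , 235.3])), (140, array([303.6, 270.8])), (140, array([322.5, 270.7]))] label-dot mm 27.890899617923584
rect world [0.5837 0.2881 0.039 ] lid head -42.328771575035276 | tool shift mm [-5.6764 -2.3371 84.5524] yaw -1.5013359560246613
dots world [0.58  0.291 0.039] lid head -42.61061698937149 | tool shift mm [-0.9367 -2.8139 84.5461] yaw -1.2194905416884296
```

Run:
```python
from h import *
a=cv2.imread("pics/w3.png");h=cv2.cvtColor(a,cv2.COLOR_BGR2HSV)
print([(v,h[v,312].tolist(),h[v,285].tolist()) for v in range(180,290,6)])
print([(u,h[262,u].tolist()) for u in range(268,358,5)])
```

```text
[(180, [48, 14, 88], [30, 21, 95]), (186, [26, 22, 94], [26, 18, 98]), (192, [120, 22, 46], [96, 19, 66]), (198, [120, 32, 55], [135, 8, 66]), (204, [110, 83, 83], [109, 29, 70]), (210, [13, 38, 127], [117, 31, 73]), (216, [27, 11, 231], [110, 43, 71]), (222, [45, 9, 233], [105, 32, 63]), (228, [36, 11, 230], [112, 115, 115]), (234, [33, 11, 230], [111, 123, 112]), (240, [30, 12, 229], [108, 129, 111]), (246, [36, 11, 233], [112, 122, 113]), (252, [113, 115, 111], [110, 138, 107]), (258, [111, 127, 131], [113, 130, 112]), (264, [111, 135, 127], [111, 144, 129]), (270, [111, 148, 121], [110, 144, 126]), (276, [111, 137, 123], [111, 149, 130]), (282, [111, 132, 124], [110, 158, 116]), (288, [30, 15, 151], [27, 18, 144])]
[(268, [25, 19, 144]), (273, [24, 18, 141]), (278, [23, 19, 119]), (283, [111, 164, 92]), (288, [110, 149, 128]), (293, [112, 142, 122]), (298, [111, 139, 123]), (303, [112, 138, 129]), (308, [110, 134, 126]), (313, [111, 131, 130]), (318, [111, 120, 130]), (323, [111, 126, 127]), (328, [111, 126, 128]), (333, [111, 125, 131]), (338, [111, 118, 125]), (343, [112, 97, 105]), (348, [33, 19, 151]), (353, [25, 20, 150])]
```

View pics/w3.png

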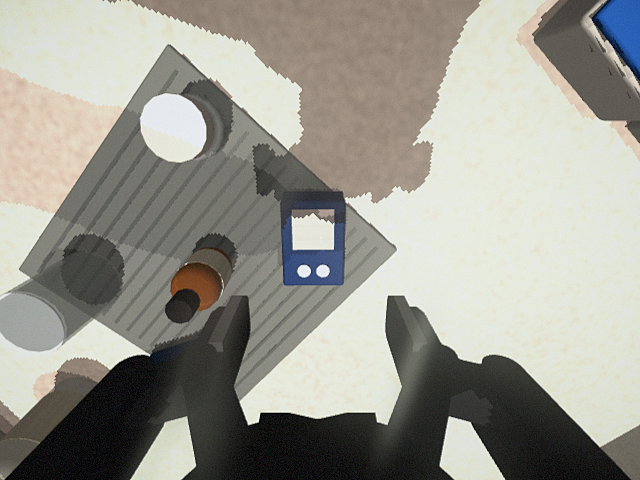

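The gripper's shadow hides the far end of the lid. The dots at (303.6,270.8) and (322.5,270.7) are square to the image, so I'll measure from them alone.

```bash
cat >> h.py <<'E'
def tool(name,u,v,z):
    p=np.load(name+".npy");s=dict(tcp_pos=p[:3],ee_rot=p[3:]);c=cam("wrist",s)
    return 1e3*(R.from_quat(p[3:]).as_matrix().T@(pt(c,u,v,z)-p[:3]))
E
python3 - <<'E'
from h import *
np.set_printoptions(precision=2,suppress=True)
for q in [(303.6,270.8),(322.5,270.7),(281.5,262),(345.5,262),(313,287)]: print(q,tool("w3",*q,.039))
E
```

```text
(303.6, 270.8) [-20.96  -9.4   84.55]
(322.5, 270.7) [-20.9    4.66  84.59]
(281.5, 262) [-13.82 -25.59  84.49]
(345.5, 262) [-13.88  21.59  84.63]
(313, 287) [-34.42  -2.46  84.58]
```

Call:
send_rows --moves '[{"xyz": [-1, -2, 40], "yaw": 0}, {"xyz": [-1, -2, 75], "yaw": 0}, {"xyz": [-1, -2, 100], "yaw": 0}, {"xyz": [-1, -2, 115], "yaw": 0}, {"xyz": [-1, -2, 115], "yaw": 0}, {"xyz": [-1, -2, 115], "yaw": 0}, {"xyz": [-1, -2, 115], "yaw": 0}]'

```text
clock: 4.9
tcp_pos: [0.5806, 0.2915, 0.0084]
ee_rot: [0.373, 0.928, 0.001, 0.001]
force: [0.6, 0.1, 0.2]
width: 0.0636
gripper_force: 0.0
```

Call:
send_rows --moves '[{"xyz": [0, 0, 0], "yaw": 0}, {"xyz": [0, 0, 0], "yaw": 0}, {"xyz": [0, 0, 0], "yaw": 0}, {"xyz": [0, 0, 0], "yaw": 0}, {"xyz": [0, 0, 0], "yaw": 0}, {"xyz": [0, 0, 0], "yaw": 0}]' --claw 0 --grip_force 50

```text
clock: 5.5
tcp_pos: [0.5802, 0.2914, 0.0081]
ee_rot: [0.373, 0.928, 0.001, 0.001]
force: [-0.7, 0.4, 6.5]
width: 0.0452
gripper_force: 52.7
```

Lid b is gripped at 45 mm. I'll refine base b's pose from the earlier overhead picture.

Run:
```python
from h import *
np.set_printoptions(precision=4,suppress=True)
p=np.load("w1.npy");c=cam("wrist",dict(tcp_pos=p[:3],ee_rot=p[3:]))
a=cv2.imread("pics/w1.png");h=cv2.cvtColor(a,cv2.COLOR_BGR2HSV)
def blob(u,v):
    m=((h[:,:,2]>140)&(h[:,:,1]<60)).astype(np.uint8);w=m*0;cv2.circle(w,(u,v),9,1,-1);m&=w
    M=cv2.moments(m,True);return M["m10"]/M["m00"],M["m01"]/M["m00"],M["m00"]
B=[blob(358-2,165),blob(369,165)];A=blob(263,165);print(B,A)
for q in B+[A]: print("foot dot",pt(c,q[0],q[1],.084))
print("face",[pt(c,*q,.11) for q in [(341,181),(387,181),(341,247),(385,247),(363.5,214)]])
print("lidC",[pt(c,*q,.152) for q in [(231,191),(285,191),(233,259),(285,259)]],[pt(c,*q,.152) for q in [(238,206),(270,206)]])
```

```text
[(355.7125, 164.6625, 80.0), (368.1818181818182, 164.7922077922078, 77.0)] (262.45569620253167, 164.34177215189874, 79.0)
foot dot [ 0.5472 -0.2648  0.084 ]
foot dot [ 0.5435 -0.2774  0.084 ]
foot dot [ 0.5746 -0.17    0.084 ]
face [array([ 0.5395, -0.2448,  0.11  ]), array([ 0.5269, -0.2889,  0.11  ]), array([ 0.4714, -0.2271,  0.11  ]), array([ 0.4585, -0.2722,  0.11  ]), array([ 0.5002, -0.2586,  0.11  ])]
lidC [array([ 0.5652, -0.1486,  0.152 ]), array([ 0.5521, -0.1943,  0.152 ]), array([ 0.5039, -0.1274,  0.152 ]), array([ 0.4904, -0.1746,  0.152 ])] [array([ 0.5508, -0.1498,  0.152 ]), array([ 0.5429, -0.1773,  0.152 ])]
```

Call:
send_rows --moves '[{"xyz": [0, 0, -40], "yaw": 0}, {"xyz": [0, 0, -90], "yaw": 0}, {"xyz": [0, 0, -140], "yaw": 0}, {"xyz": [0, 0, -190], "yaw": 0}, {"xyz": [0, 0, -200], "yaw": 0}]'

```text
clock: 6.0
tcp_pos: [0.5819, 0.2922, 0.2138]
ee_rot: [0.373, 0.928, 0.004, 0.003]
force: [1.1, 0.1, -1.6]
width: 0.0451
gripper_force: 52.4
```

Call:
send_rows --moves '[{"xyz": [-388, -418, 5], "yaw": -28.3}, {"xyz": [-388, -418, 5], "yaw": -28.3}, {"xyz": [-388, -418, 5], "yaw": -28.3}, {"xyz": [-388, -418, 5], "yaw": -28.3}, {"xyz": [-388, -418, 5], "yaw": -28.3}, {"xyz": [-388, -418, 5], "yaw": -28.3}, {"xyz": [-388, -418, 5], "yaw": -28.3}, {"xyz": [-388, -418, 5], "yaw": -28.3}, {"xyz": [-388, -418, 5], "yaw": -28.3}, {"xyz": [-388, -418, 5], "yaw": -28.3}, {"xyz": [-388, -418, 5], "yaw": -28.3}, {"xyz": [-388, -418, 5], "yaw": -28.3}]'

```text
clock: 7.2
tcp_pos: [0.5684, -0.2835, 0.2002]
ee_rot: [0.137, 0.991, -0.0, -0.001]
force: [0.4, -0.4, -1.4]
width: 0.0449
gripper_force: 52.3
```

Call:
send_rows --moves '[{"xyz": [0, 0, 0], "yaw": 0}, {"xyz": [0, 0, 0], "yaw": 0}, {"xyz": [0, 0, 0], "yaw": 0}, {"xyz": [0, 0, 0], "yaw": 0}]'

```text
clock: 7.6
tcp_pos: [0.5696, -0.2781, 0.2012]
ee_rot: [0.134, 0.991, 0.0, -0.0]
force: [0.1, 0.3, -1.1]
width: 0.0451
gripper_force: 52.3
```

Run:
```python
from h import *
np.set_printoptions(precision=4,suppress=True)
s,f=look("w4");print(s["clock"],s["tcp_pos"],s["joint_pos"],np.abs(s["qvel"]).max(),head(s),s["force"])
```

```text
7.6 [ 0.5696 -0.2781  0.2012] [-0.4543  0.3902 -0.0077  1.1734  0.0002 -0.1851] 0.0043643517708301955 164.57548256454962 [ 0.1421  0.299  -1.1347]
```

View pics/w4.png

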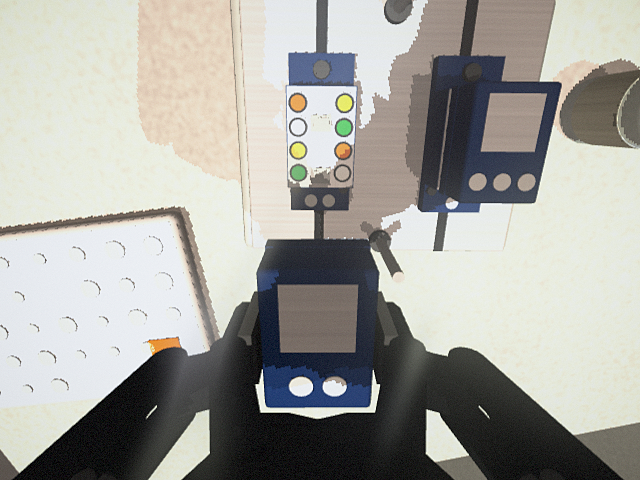

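Base b's face spans about (287..355, 86..187), with the foot dots at (310,200) and (330,200). The held lid's dots are at (300,386) and (335,386), so the dotted ends face the same way. Next I'll measure the caps and dots.

```bash
cat > caps.py <<'E'
from h import *
import sys
def caps(name,x0,x1,y0,y1,n=8):
    g=cv2.imread(f"pics/{name}.png")[y0:y1,x0:x1];k=6
    G=cv2.GaussianBlur(cv2.cvtColor(cv2.resize(g,None,fx=k,fy=k,interpolation=2),6),(0,0),3)
    C=cv2.HoughCircles(G,cv2.HOUGH_GRADIENT,1,16*k,param1=80,param2=14,minRadius=7*k,maxRadius=11*k)[0]
    return [((x+.5)/k-.5+x0,(y+.5)/k-.5+y0,r/k) for x,y,r in C[:n]]
def fit(name,px,z):
    T=np.array([tool(name,u,v,z)[:2] for u,v,_ in px]);c,_,a=cv2.minAreaRect(T.astype(np.float32));
    b=cv2.boxPoints(((c),_,a));L=T[T[:,1]<T[:,1].mean()];Rr=T[T[:,1]>=T[:,1].mean()]
    print(T[np.lexsort((T[:,0],T[:,1]>T[:,1].mean()))].round(1).tolist())
    sl=[np.polyfit(q[:,0],q[:,1],1)[0] for q in (L,Rr) if len(q)>1]
    print("centre tool",(L.mean(0)+Rr.mean(0))/2,"rect",c,_,a,"axis angle deg in tool",np.degrees(np.arctan(sl)))
E
python3 - <<'E'
from caps import *
np.set_printoptions(precision=2,suppress=True)
c=caps("w4",280,362,80,195);print(np.array(c));fit("w4",c,.11)
a=cv2.imread("pics/w4.png");h=cv2.cvtColor(a,cv2.COLOR_BGR2HSV)
for u,v in ((310,200),(330,200)): 
    m=((h[:,:,2]>70)&(h[:,:,1]<70)).astype(np.uint8);w=m*0;cv2.circle(w,(u,v),8,1,-1);m&=w;M=cv2.moments(m,True);q=M["m10"]/M["m00"],M["m01"]/M["m00"];print("foot",q,tool("w4",*q,.084))
for q in ((300.5,386.3),(335,386.3),(259,405),(376,405),(322,60+9)): print("held",q,tool("w4",*q,.2012+.031))
for q in ((287,86),(354.5,86),(287.5,187),(353.5,187),(322,69)): print("face",tool("w4",*q,.11))
E
```

```text
[[342.   172.67   8.85]
 [298.17 172.17   8.98]
 [297.67 126.67   9.52]
 [298.   150.     9.25]
 [298.   102.17  10.12]
 [345.17 103.    10.35]
 [342.83 150.33   9.25]
 [343.17 126.83   9.6 ]]
[[50.5, -12.7], [65.4, -12.5], [80.5, -12.4], [95.6, -11.9], [50.2, 17.7], [65.2, 17.9], [80.4, 17.8], [95.1, 18.7]]
centre tool [72.84  2.82] rect (72.78738403320312, 2.886477470397949) (45.051124572753906, 30.891210556030273) 0.9311360120773315 axis angle deg in tool [0.86 1.05]
foot (309.74175824175825, 199.7912087912088) [ 25.16  -5.37 117.2 ]
foot (329.1446540880503, 199.9433962264151) [ 25.03   9.99 117.21]
held (300.5, 386.3) [-20.62  -6.46 -31.02]
held (335, 386.3) [-20.63   7.91 -31.01]
held (259, 405) [-30.56 -24.31 -31.03]
held (376, 405) [-30.61  25.57 -31.01]
held (322, 69) [ 98.55   1.94 -30.96]
face [105.16 -18.79  91.23]
face [105.17  24.39  91.25]
face [ 40.17 -20.35  91.2 ]
face [40.17 26.05 91.22]
face [114.97   3.55  91.24]
```

Base b's centre is at tool (72.8, 2.8) and the lid sits at about (-0.3, 0.3). I'll shift by (73, 2.5), turn +0.8°, and stop 5 mm above the tongues.

Call:
send_rows --moves '[{"xyz": [40, 1, 0], "yaw": 0.8}, {"xyz": [73, 2.5, 0], "yaw": 0.8}, {"xyz": [73, 2.5, 25], "yaw": 0.8}, {"xyz": [73, 2.5, 50], "yaw": 0.8}, {"xyz": [73, 2.5, 70], "yaw": 0.8}, {"xyz": [73, 2.5, 75], "yaw": 0.8}, {"xyz": [73, 2.5, 75], "yaw": 0.8}, {"xyz": [73, 2.5, 75], "yaw": 0.8}, {"xyz": [73, 2.5, 75], "yaw": 0.8}]'

```text
clock: 8.55
tcp_pos: [0.5009, -0.2579, 0.1276]
ee_rot: [0.142, 0.99, -0.0, 0.001]
force: [1.0, -0.3, -1.8]
width: 0.0453
gripper_force: 52.4
```

Run:
```python
from h import *
np.set_printoptions(precision=4,suppress=True)
p=np.load("w4.npy");Rm=R.from_quat(p[3:]).as_matrix()
s,f=look("w5");print(s["clock"],head(s),s["force"],"moved in old tool mm",1e3*Rm.T@(s["tcp_pos"]-p[:3]))
cv2.imwrite("pics/side5.png",cv2.resize(grab_frame("side")[240:400,230:370,::-1],None,fx=3.6,fy=3.6,interpolation=2))
```

```text
8.55 163.69483205024383 [ 0.9628 -0.2876 -1.7824] moved in old tool mm [71.5865  1.2044 73.5767]
```

View pics/side5.png

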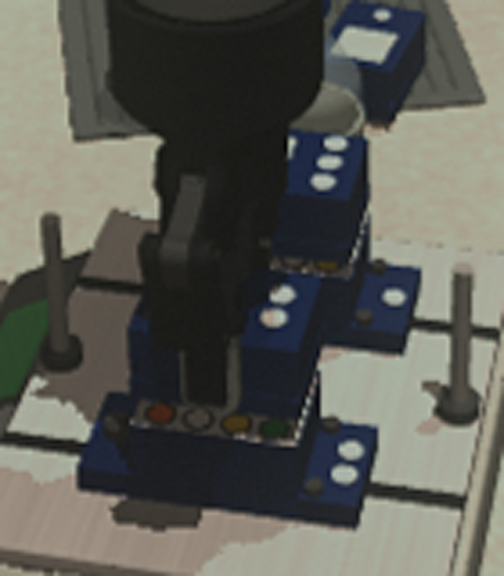

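The lid hovers over base b, lined up. I'll let it settle and check the position.

Call:
send_rows --moves '[{"xyz": [0, 0, 0], "yaw": 0}, {"xyz": [0, 0, 0], "yaw": 0}, {"xyz": [0, 0, 0], "yaw": 0}, {"xyz": [0, 0, 0], "yaw": 0}]'

```text
clock: 9.05
tcp_pos: [0.4998, -0.2576, 0.1263]
ee_rot: [0.142, 0.99, 0.0, 0.0]
force: [-0.5, 1.0, -2.0]
width: 0.0449
gripper_force: 52.4
```

Run:
```python
from h import *
np.set_printoptions(precision=4,suppress=True)
p=np.load("w4.npy");Rm=R.from_quat(p[3:]).as_matrix()
s=observe();print(s["clock"],head(s),s["force"],"moved in old tool mm",1e3*Rm.T@(s["tcp_pos"]-p[:3]),s["tcp_pos"])
```

```text
9.05 163.67476085629303 [-0.4692  1.0383 -1.989 ] moved in old tool mm [72.6565  1.2005 74.8984] [ 0.4998 -0.2576  0.1263]
```

Call:
send_rows --moves '[{"xyz": [0.4, 1.3, 0], "yaw": 0}, {"xyz": [0.4, 1.3, 0], "yaw": 0}, {"xyz": [0.4, 1.3, 0], "yaw": 0}, {"xyz": [0.4, 1.3, 1], "yaw": 0}, {"xyz": [0.4, 1.3, 2], "yaw": 0}, {"xyz": [0.4, 1.3, 3], "yaw": 0}, {"xyz": [0.4, 1.3, 4], "yaw": 0}, {"xyz": [0.4, 1.3, 5], "yaw": 0}, {"xyz": [0.4, 1.3, 6], "yaw": 0}, {"xyz": [0.4, 1.3, 6], "yaw": 0}, {"xyz": [0.4, 1.3, 6], "yaw": 0}]'

```text
clock: 10.15
tcp_pos: [0.4998, -0.2562, 0.1203]
ee_rot: [0.142, 0.99, -0.0, -0.0]
force: [0.2, -0.1, -2.5]
width: 0.0454
gripper_force: 52.4
```

Run:
```python
from h import *
np.set_printoptions(precision=4,suppress=True)
p=np.load("w4.npy");Rm=R.from_quat(p[3:]).as_matrix()
s=observe();print(s["clock"],head(s),s["force"],s["wrist_torque"],"moved in old tool mm",1e3*Rm.T@(s["tcp_pos"]-p[:3]),s["tcp_pos"])
```

```text
10.15 163.67895053455564 [ 0.169  -0.1426 -2.4544] [ 0.0223  0.0315 -0.0005] moved in old tool mm [73.0614  2.5265 80.9557] [ 0.4998 -0.2562  0.1203]
```

Call:
send_rows --moves '[{"xyz": [0, 0, 1], "yaw": 0}, {"xyz": [0, 0, 2], "yaw": 0}, {"xyz": [0, 0, 3], "yaw": 0}, {"xyz": [0, 0, 3], "yaw": 0}, {"xyz": [0, 0, 3], "yaw": 0}]'

```text
clock: 10.65
tcp_pos: [0.4998, -0.2562, 0.1172]
ee_rot: [0.142, 0.99, 0.0, -0.0]
force: [-0.3, 0.4, -2.4]
width: 0.0454
gripper_force: 52.4
```

Call:
send_rows --moves '[{"xyz": [0, 0, 1], "yaw": 0}, {"xyz": [0, 0, 2], "yaw": 0}, {"xyz": [0, 0, 3], "yaw": 0}, {"xyz": [0, 0, 3.5], "yaw": 0}, {"xyz": [0, 0, 3.5], "yaw": 0}, {"xyz": [0, 0, 3.5], "yaw": 0}]'

```text
clock: 11.25
tcp_pos: [0.4998, -0.2562, 0.1138]
ee_rot: [0.142, 0.99, 0.0, 0.0]
force: [-0.1, 0.0, -2.0]
width: 0.045
gripper_force: 52.4
```

Call:
send_rows --moves '[{"xyz": [0, 0, 0.5], "yaw": 0}, {"xyz": [0, 0, 1], "yaw": 0}, {"xyz": [0, 0, 1], "yaw": 0}, {"xyz": [0, 0, 1], "yaw": 0}]'

```text
clock: 11.65
tcp_pos: [0.4999, -0.2562, 0.1131]
ee_rot: [0.142, 0.99, -0.0, 0.0]
force: [-2.2, 0.8, 2.4]
width: 0.0452
gripper_force: 52.6
```

It's seated: light contact at exactly the expected height. Release, then go over to lid c.

Call:
send_rows --moves '[{"xyz": [0, 0, 0], "yaw": 0}, {"xyz": [0, 0, 0], "yaw": 0}, {"xyz": [0, 0, 0], "yaw": 0}, {"xyz": [0, 0, 0], "yaw": 0}, {"xyz": [0, 0, 0], "yaw": 0}, {"xyz": [0, 0, -10], "yaw": 0}, {"xyz": [0, 0, -40], "yaw": 0}, {"xyz": [0, 0, -90], "yaw": 0}, {"xyz": [0, 0, -100], "yaw": 0}, {"xyz": [0, 0, -100], "yaw": 0}, {"xyz": [0, 0, -100], "yaw": 0}]' --claw 75

```text
clock: 12.75
tcp_pos: [0.4996, -0.2561, 0.2124]
ee_rot: [0.142, 0.99, 0.0, -0.0]
force: [0.3, -0.2, -1.4]
width: 0.0639
gripper_force: 0.0
```

Run:
```python
from h import *
np.set_printoptions(precision=4,suppress=True)
s,f=look("w6");print(s["clock"],head(s),s["tcp_pos"],s["width"])
c=cam("wrist",s);
for p in ([.4998,-.2562,.144],[.528,-.161,.152]): print(proj(c,p))
```

```text
12.75 163.67741855116904 [ 0.4996 -0.2561  0.2124] 0.06391088712698152
[316.3413 252.5381]
[467.7106 257.4672]
```

View pics/w6.png

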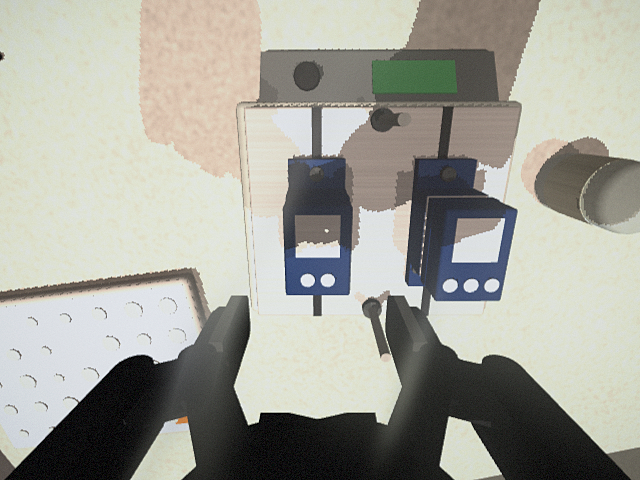

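Lid b sits flush and square on base b, with dots at (307,281) and (328,281). Lid c's dots are at (450..494,285) and its label at (478,241).

Run:
```python
from h import *
np.set_printoptions(precision=4,suppress=True)
lid("w6",472,255,.152,75)
for q in ((449.7,285.5),(472,286),(494.3,285)): print(tool("w6",*q,.152))
for q in ((307,281),(328,281)): print("b",tool("w6",*q,.144))
```

```text
rect sides mm [np.float64(70.9), np.float64(43.3)] ctr [ 0.5289 -0.1571  0.152 ]
blobs [(1463, array([479.6, 245.8])), (164, array([470.6, 285.2])), (163, array([449.8, 285.5])), (159, array([491.3, 285.2]))] label-dot mm 28.578049383170246
rect world [ 0.5289 -0.1571  0.152 ] lid head -19.153158164427637 | tool shift mm [ -0.3712 103.1886  60.3965] yaw 2.8305767155966635
dots world [ 0.53   -0.1553  0.152 ] lid head -19.419649772713267 | tool shift mm [ -0.9444 105.2555  60.3964] yaw 3.097068323882297
[-21.0489  90.0669  60.3897]
[-21.4288 105.1983  60.3902]
[-20.6796 120.1526  60.3911]
b [-21.6547  -6.5971  68.3854]
b [-21.6578   8.0779  68.386 ]
```

Run:
```python
from h import *
np.set_printoptions(precision=4,suppress=True)
a=cv2.imread("pics/w6.png");h=cv2.cvtColor(a,cv2.COLOR_BGR2HSV)
m=((h[:,:,2]>150)&(h[:,:,1]<60)).astype(np.uint8);m[:,:440]=0;m[:,504+6:]=0;m[:212]=0;m[297:]=0
n,_,st,ce=cv2.connectedComponentsWithStats(m)
for i in range(1,n):
    if st[i,4]>60: print(st[i],ce[i].round(1),tool("w6",*ce[i],.152))
print([(u,h[272,u].tolist()) for u in range(410,520,4)])
```

```text
[ 452  218   53   45 2041] [477.7 240.4] [ 11.2919 103.9203  60.4001]
[501 254   9  43 203] [506.5 281.3] [-17.9298 127.9002  60.3922]
[443 279  15  14 166] [449.9 285.4] [-20.9991  90.1818  60.3897]
[463 279  16  14 165] [470.6 285.3] [-20.8766 104.1975  60.3903]
[484 279  15  14 166] [491.3 285.2] [-20.8286 118.1557  60.3909]
[(410, [112, 114, 128]), (414, [36, 11, 113]), (418, [113, 61, 75]), (422, [111, 52, 64]), (426, [109, 80, 93]), (430, [110, 34, 67]), (434, [109, 38, 73]), (438, [112, 78, 98]), (442, [113, 101, 124]), (446, [111, 108, 123]), (450, [112, 105, 121]), (454, [111, 112, 118]), (458, [112, 108, 120]), (462, [111, 111, 120]), (466, [110, 116, 117]), (470, [113, 109, 117]), (474, [111, 110, 123]), (478, [111, 115, 118]), (482, [110, 113, 111]), (486, [109, 99, 121]), (490, [113, 103, 119]), (494, [110, 107, 121]), (498, [112, 99, 118]), (502, [111, 103, 119]), (506, [36, 16, 246]), (510, [39, 15, 226]), (514, [33, 20, 224]), (518, [42, 11, 225])]
```

Call:
send_rows --moves '[{"xyz": [-1, 50, 0], "yaw": 0}, {"xyz": [-1, 95, 0], "yaw": 0}, {"xyz": [-1, 104, 10], "yaw": 0}, {"xyz": [-1, 104, 45], "yaw": 0}, {"xyz": [-1, 104, 75], "yaw": 0}, {"xyz": [-1, 104, 91], "yaw": 0}, {"xyz": [-1, 104, 91], "yaw": 0}, {"xyz": [-1, 104, 91], "yaw": 0}, {"xyz": [-1, 104, 91], "yaw": 0}]'

```text
clock: 13.7
tcp_pos: [0.5305, -0.1571, 0.1225]
ee_rot: [0.142, 0.99, -0.0, 0.0]
force: [-0.0, 0.5, 0.5]
width: 0.0642
gripper_force: 0.0
```

Call:
send_rows --moves '[{"xyz": [0, 0, 0], "yaw": 0}, {"xyz": [0, 0, 0], "yaw": 0}, {"xyz": [0, 0, 0], "yaw": 0}, {"xyz": [0, 0, 0], "yaw": 0}, {"xyz": [0, 0, 0], "yaw": 0}, {"xyz": [0, 0, 0], "yaw": 0}]' --claw 0

```text
clock: 14.3
tcp_pos: [0.531, -0.1571, 0.1231]
ee_rot: [0.142, 0.99, -0.0, 0.001]
force: [-0.5, -1.3, 6.2]
width: 0.0453
gripper_force: 51.2
```

Call:
send_rows --moves '[{"xyz": [0, 0, -15], "yaw": 0}, {"xyz": [0, 0, -50], "yaw": 0}, {"xyz": [0, 0, -90], "yaw": 0}, {"xyz": [79, 444, -90], "yaw": 27.5}, {"xyz": [79, 444, -90], "yaw": 27.5}, {"xyz": [79, 444, -90], "yaw": 27.5}, {"xyz": [79, 444, -90], "yaw": 27.5}, {"xyz": [79, 444, -90], "yaw": 27.5}, {"xyz": [79, 444, -90], "yaw": 27.5}, {"xyz": [79, 444, -90], "yaw": 27.5}, {"xyz": [79, 444, -90], "yaw": 27.5}, {"xyz": [79, 444, -90], "yaw": 27.5}]'

```text
clock: 15.5
tcp_pos: [0.5769, 0.2795, 0.2114]
ee_rot: [0.373, 0.928, -0.0, -0.0]
force: [0.4, -0.3, -1.4]
width: 0.0448
gripper_force: 51.9
```

Call:
send_rows --moves '[{"xyz": [0, 0, 0], "yaw": 0}, {"xyz": [0, 0, 0], "yaw": 0}, {"xyz": [0, 0, 0], "yaw": 0}, {"xyz": [0, 0, 0], "yaw": 0}]'

```text
clock: 15.9
tcp_pos: [0.5774, 0.2761, 0.2118]
ee_rot: [0.374, 0.927, -0.0, -0.0]
force: [-0.4, -0.6, -2.0]
width: 0.0452
gripper_force: 52.2
```

Run:
```python
from h import *
np.set_printoptions(precision=4,suppress=True)
s=observe();print(s["clock"],head(s),s["tcp_pos"])
Rm=R.from_quat(s["ee_rot"]).as_matrix();print(1e3*Rm.T@(np.array([.5802,.2914,.01])-s["tcp_pos"]))
```

```text
15.9 136.08347265003852 [0.5774 0.2761 0.2118]
[  8.5439  13.1033 201.754 ]
```

Call:
send_rows --moves '[{"xyz": [8, 13, 0], "yaw": 0}, {"xyz": [8, 13, 45], "yaw": 0}, {"xyz": [8, 13, 90], "yaw": 0}, {"xyz": [8, 13, 135], "yaw": 0}, {"xyz": [8, 13, 170], "yaw": 0}, {"xyz": [8, 13, 190], "yaw": 0}, {"xyz": [8, 13, 196], "yaw": 0}, {"xyz": [8, 13, 198], "yaw": 0}, {"xyz": [8, 13, 200], "yaw": 0}, {"xyz": [8, 13, 201], "yaw": 0}, {"xyz": [8, 13, 201], "yaw": 0}, {"xyz": [8, 13, 201], "yaw": 0}]'

```text
clock: 17.1
tcp_pos: [0.5812, 0.2928, 0.0117]
ee_rot: [0.373, 0.928, 0.001, 0.0]
force: [-0.2, 1.0, -1.6]
width: 0.0453
gripper_force: 52.2
```

Call:
send_rows --moves '[{"xyz": [0, 0, 0.5], "yaw": 0}, {"xyz": [0, 0, 1], "yaw": 0}, {"xyz": [0, 0, 1.5], "yaw": 0}, {"xyz": [0, 0, 1.5], "yaw": 0}, {"xyz": [0, 0, 1.5], "yaw": 0}]'

```text
clock: 17.6
tcp_pos: [0.5808, 0.2926, 0.0102]
ee_rot: [0.373, 0.928, 0.0, 0.0]
force: [-3.2, -0.4, 5.6]
width: 0.0453
gripper_force: 53.3
```

Call:
send_rows --moves '[{"xyz": [0, 0, 0], "yaw": 0}, {"xyz": [0, 0, 0], "yaw": 0}, {"xyz": [0, 0, 0], "yaw": 0}, {"xyz": [0, 0, 0], "yaw": 0}, {"xyz": [0, 0, 0], "yaw": 0}, {"xyz": [0, 0, -10], "yaw": 0}, {"xyz": [0, 0, -50], "yaw": 0}, {"xyz": [0, 0, -100], "yaw": 0}, {"xyz": [0, 0, -150], "yaw": 0}, {"xyz": [0, 0, -190], "yaw": 0}]' --claw 75

```text
clock: 18.6
tcp_pos: [0.5812, 0.2927, 0.2035]
ee_rot: [0.373, 0.928, 0.001, 0.001]
force: [0.6, 0.7, 0.2]
width: 0.0637
gripper_force: 0.0
```

Call:
send_rows --moves '[{"xyz": [-130, -115, 0], "yaw": -100}, {"xyz": [-130, -115, 0], "yaw": -100}, {"xyz": [-130, -115, 0], "yaw": -100}, {"xyz": [-130, -115, 0], "yaw": -100}, {"xyz": [-130, -115, 0], "yaw": -100}, {"xyz": [-130, -115, 0], "yaw": -100}, {"xyz": [-130, -115, 0], "yaw": -100}, {"xyz": [-130, -115, 0], "yaw": -100}, {"xyz": [-130, -115, 0], "yaw": -104}, {"xyz": [-130, -115, 0], "yaw": -104}, {"xyz": [-130, -115, 0], "yaw": -104}, {"xyz": [-130, -115, 0], "yaw": -104}]'

```text
clock: 19.8
tcp_pos: [0.5949, 0.1195, 0.2001]
ee_rot: [-0.492, 0.871, -0.0, 0.0]
force: [-0.4, -0.3, -0.1]
width: 0.0645
gripper_force: 0.0
```

Call:
send_rows --moves '[{"xyz": [0, 0, 0], "yaw": 0}, {"xyz": [0, 0, 0], "yaw": 0}, {"xyz": [0, 0, 0], "yaw": 0}, {"xyz": [0, 0, 0], "yaw": 0}]'

```text
clock: 20.2
tcp_pos: [0.5948, 0.1195, 0.1995]
ee_rot: [-0.488, 0.873, -0.0, 0.0]
force: [0.7, 0.8, 0.2]
width: 0.0638
gripper_force: 0.0
```

Run:
```python
from h import *
np.set_printoptions(precision=4,suppress=True)
s,f=look("w7");print(s["clock"],head(s),s["tcp_pos"],s["joint_pos"]);u,v=proj(cam("wrist",s),[.595,.12,.039]);print(u,v)
lid("w7",int(u),int(v),.039,60,tv=70)
```

```text
20.2 -121.53359724552882 [0.5948 0.1195 0.1995] [ 0.1982  0.3395 -0.0841  1.1471  0.     -0.8223]
317.8203126164756 216.16465912325725
rect sides mm [np.float64(44.4), np.float64(64.0)] ctr [0.5949 0.1191 0.039 ]
blobs [(1043, array([315.4, 203.5])), (59, array([320.3, 236.4]))] label-dot mm 32.574138961160784
rect world [0.5949 0.1191 0.039 ] lid head 67.98271847614151 | tool shift mm [  0.3416  -0.2306 160.4575] yaw -9.516315721670367
dots world [0.5956 0.12   0.039 ] lid head 66.59481487057074 | tool shift mm [ -0.8213  -0.3159 160.4576] yaw -8.128412116099582
```

View pics/w7.png

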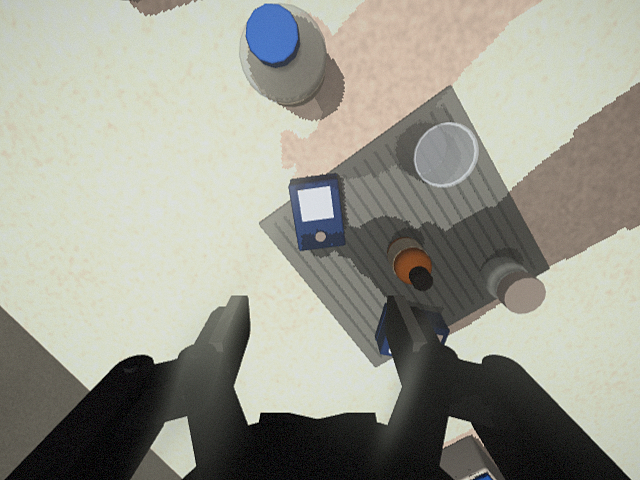

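Lid a is at about (317,212), with its dot at (320,236) and its label at (315,203). I've now used all 10 views, so from here I'll go by numbers only. Turn, descend and re-measure.

Call:
send_rows --moves '[{"xyz": [0, 0, 45], "yaw": -8.5}, {"xyz": [0, 0, 75], "yaw": -8.8}, {"xyz": [0, 0, 75], "yaw": -8.8}, {"xyz": [0, 0, 75], "yaw": -8.8}, {"xyz": [0, 0, 75], "yaw": -8.8}, {"xyz": [0, 0, 75], "yaw": -8.8}]'

```text
clock: 20.85
tcp_pos: [0.5964, 0.1198, 0.1264]
ee_rot: [-0.554, 0.832, -0.001, 0.002]
force: [-0.1, 0.1, 0.7]
width: 0.0642
gripper_force: 0.0
```

Run:
```python
from h import *
np.set_printoptions(precision=4,suppress=True)
s,f=look("w8");print(s["clock"],head(s),s["tcp_pos"],s["joint_pos"]);u,v=proj(cam("wrist",s),[.595,.12,.039]);print(u,v)
u,v=int(u),int(v)
lid("w8",u,v,.039,70,tv=60)
h=cv2.cvtColor(f,cv2.COLOR_RGB2HSV)
b=cv2.inRange(h,(100,55,30),(125,255,255));
for r in range(v-55,v+50,6):
    x=np.where(b[r,u-60:u+60])[0]; print(r,(x.min()+u-60,x.max()+u-60) if len(x) else None, h[r,u].tolist())
m=((h[:,:,1]<70)&(h[:,:,2]>105)).astype(np.uint8);w=m*0;w[v+12:v+36,u-15:u+15]=1;m&=w
n,_,st,ce=cv2.connectedComponentsWithStats(m)
for i in range(1,n):
    if st[i,4]>20: print(st[i],ce[i],tool("w8",*ce[i],.039))
```

```text
20.85 -112.66314551552344 [0.5964 0.1198 0.1264] [ 0.1982  0.3849 -0.1916  0.9909  0.     -0.977 ]
320.10669480761936 241.68967745261963
rect sides mm [np.float64(44.0), np.float64(64.4)] ctr [0.5946 0.1198 0.039 ]
blobs [(1700, array([319.6, 225.5])), (110, array([318.7, 266.8]))] label-dot mm 32.43762830472781
rect world [0.5946 0.1198 0.039 ] lid head 69.2981335578244 | tool shift mm [ 0.8151  1.8481 87.4243] yaw -1.9612790733478391
dots world [0.5956 0.1198 0.039 ] lid head 66.25072796853696 | tool shift mm [ 0.4537  0.9596 87.4275] yaw 1.0861265159395543
186 None [18, 40, 232]
192 (np.int64(349), np.int64(349)) [160, 11, 69]
198 (np.int64(298), np.int64(350)) [117, 71, 100]
204 (np.int64(290), np.int64(351)) [115, 99, 100]
210 (np.int64(290), np.int64(351)) [20, 25, 227]
216 (np.int64(289), np.int64(351)) [20, 24, 226]
222 (np.int64(289), np.int64(350)) [18, 33, 227]
228 (np.int64(289), np.int64(350)) [113, 9, 236]
234 (np.int64(289), np.int64(350)) [105, 4, 232]
240 (np.int64(289), np.int64(350)) [107, 10, 236]
246 (np.int64(289), np.int64(349)) [111, 90, 148]
252 (np.int64(289), np.int64(349)) [113, 121, 126]
258 (np.int64(289), np.int64(349)) [111, 98, 78]
264 (np.int64(289), np.int64(348)) [13, 41, 175]
270 (np.int64(289), np.int64(348)) [10, 39, 175]
276 (np.int64(289), np.int64(348)) [116, 86, 74]
282 None [45, 19, 108]
288 None [39, 12, 146]
[313 261  13  13 134] [318.8209 266.7612] [-19.5256   0.6577  87.4669]
```

Call:
send_rows --moves '[{"xyz": [0.5, 0.5, 40], "yaw": 0}, {"xyz": [0.5, 0.5, 75], "yaw": 0}, {"xyz": [0.5, 0.5, 100], "yaw": 0}, {"xyz": [0.5, 0.5, 118], "yaw": 0}, {"xyz": [0.5, 0.5, 118], "yaw": 0}, {"xyz": [0.5, 0.5, 118], "yaw": 0}, {"xyz": [0.5, 0.5, 118], "yaw": 0}]'

```text
clock: 21.6
tcp_pos: [0.5957, 0.1195, 0.0081]
ee_rot: [-0.555, 0.832, -0.001, 0.001]
force: [0.0, -1.2, -0.7]
width: 0.0641
gripper_force: 0.0
```

Run:
```python
from h import *
np.set_printoptions(precision=4,suppress=True)
p=np.load("w8.npy");s=observe();print(head(s),1e3*R.from_quat(p[3:]).as_matrix().T@(s["tcp_pos"]-p[:3]),s["tcp_pos"],s["force"])
```

```text
-112.6460868891997 [  0.741    0.823  118.3315] [0.5957 0.1195 0.0081] [ 0.0238 -1.1963 -0.7456]
```

Call:
send_rows --moves '[{"xyz": [0, 0, 0], "yaw": 0}, {"xyz": [0, 0, 0], "yaw": 0}, {"xyz": [0, 0, 0], "yaw": 0}, {"xyz": [0, 0, 0], "yaw": 0}, {"xyz": [0, 0, 0], "yaw": 0}, {"xyz": [0, 0, 0], "yaw": 0}]' --claw 0

```text
clock: 22.2
tcp_pos: [0.5956, 0.1195, 0.0081]
ee_rot: [-0.554, 0.832, -0.001, 0.001]
force: [-1.4, 0.2, 6.9]
width: 0.0455
gripper_force: 52.6
```

Call:
send_rows --moves '[{"xyz": [0, 0, -40], "yaw": 0}, {"xyz": [0, 0, -90], "yaw": 0}, {"xyz": [0, 0, -140], "yaw": 0}, {"xyz": [0, 0, -190], "yaw": 0}, {"xyz": [0, 0, -194], "yaw": 0}, {"xyz": [0, 0, -194], "yaw": 0}]'

```text
clock: 22.8
tcp_pos: [0.5954, 0.1194, 0.2024]
ee_rot: [-0.555, 0.832, -0.001, 0.002]
force: [-0.8, -0.8, -2.6]
width: 0.0454
gripper_force: 52.6
```

Call:
send_rows --moves '[{"xyz": [271, -119, 0], "yaw": 83.4}, {"xyz": [271, -119, 0], "yaw": 83.4}, {"xyz": [271, -119, 0], "yaw": 83.4}, {"xyz": [271, -119, 0], "yaw": 83.4}, {"xyz": [271, -119, 0], "yaw": 83.4}, {"xyz": [271, -119, 0], "yaw": 83.4}, {"xyz": [271, -119, 0], "yaw": 83.4}, {"xyz": [271, -119, 0], "yaw": 83.4}, {"xyz": [271, -119, 0], "yaw": 83.4}, {"xyz": [271, -119, 0], "yaw": 83.4}, {"xyz": [271, -119, 0], "yaw": 83.4}, {"xyz": [271, -119, 0], "yaw": 83.4}]'

```text
clock: 24.0
tcp_pos: [0.5986, -0.1764, 0.1984]
ee_rot: [0.138, 0.99, 0.0, -0.002]
force: [-0.2, 0.2, -2.6]
width: 0.0452
gripper_force: 52.5
```

Call:
send_rows --moves '[{"xyz": [0, 0, 0], "yaw": 0}, {"xyz": [0, 0, 0], "yaw": 0}, {"xyz": [0, 0, 0], "yaw": 0}, {"xyz": [0, 0, 0], "yaw": 0}, {"xyz": [0, 0, 0], "yaw": 0}]'

```text
clock: 24.5
tcp_pos: [0.5997, -0.1767, 0.2004]
ee_rot: [0.139, 0.99, -0.0, 0.0]
force: [0.0, -0.3, -1.9]
width: 0.045
gripper_force: 52.5
```

Run:
```python
from caps import *
np.set_printoptions(precision=4,suppress=True)
s,f=look("w9");print(s["clock"],head(s),s["tcp_pos"],s["joint_pos"],s["force"]);u,v=proj(cam("wrist",s),[.529,-.156,.11]);print(u,v)
u,v=int(u),int(v)
c=caps("w9",u-44,u+44,max(v-60,0),v+60);print(np.array(c).round(1).tolist());fit("w9",c,.11)
h=cv2.cvtColor(f,cv2.COLOR_RGB2HSV);z=s["tcp_pos"][2]+.031
m=((h[:,:,2]>120)&(h[:,:,1]<70)).astype(np.uint8);w=m*0;w[365:402,295:345]=1;m&=w
n,_,st,ce=cv2.connectedComponentsWithStats(m)
for i in range(1,n):
    if st[i,4]>40: print("held",st[i],ce[i],tool("w9",*ce[i],z))
print([(r,h[r,u].tolist()) for r in range(v-70,v+95,7)])
```

```text
24.5 163.96816099524307 [ 0.5997 -0.1767  0.2004] [-0.2866  0.3736 -0.0335  1.1635  0.     -0.0068] [ 0.0152 -0.3303 -1.9112]
316.96811214323196 137.31928798856575
[[295.20001220703125, 149.8000030517578, 9.199999809265137], [340.29998779296875, 149.5, 9.0], [340.5, 126.30000305175781, 9.399999618530273], [294.70001220703125, 126.80000305175781, 9.100000381469727], [293.79998779296875, 101.0, 9.199999809265137], [339.79998779296875, 171.8000030517578, 9.0], [295.5, 172.1999969482422, 9.0], [342.20001220703125, 102.0, 8.5]]
[[50.6, -14.5], [65.6, -14.4], [80.4, -14.4], [96.2, -14.6], [50.9, 16.2], [65.8, 16.2], [80.7, 15.9], [95.6, 16.7]]
centre tool [73.2261  0.9009] rect (73.46356201171875, 1.1138315200805664) (31.24042320251465, 45.590171813964844) 89.86129760742188 axis angle deg in tool [-0.1334  0.5131]
held [305 376  25  20 382] [316.6518 385.7906] [-20.3682   0.2739 -30.9955]
[(67, [30, 6, 122]), (74, [120, 2, 122]), (81, [111, 89, 137]), (88, [105, 8, 241]), (95, [36, 11, 235]), (102, [42, 11, 237]), (109, [109, 12, 243]), (116, [111, 7, 239]), (123, [109, 9, 240]), (130, [107, 7, 239]), (137, [26, 20, 207]), (144, [33, 10, 234]), (151, [110, 9, 242]), (158, [105, 9, 240]), (165, [103, 7, 239]), (172, [13, 31, 114]), (179, [14, 32, 137]), (186, [10, 30, 128]), (193, [103, 34, 68]), (200, [15, 32, 129]), (207, [111, 58, 62]), (214, [9, 31, 81]), (221, [45, 21, 74]), (228, [13, 25, 70])]
```

Call:
send_rows --moves '[{"xyz": [40, 1, 0], "yaw": 0.2}, {"xyz": [73.4, 1, 0], "yaw": 0.2}, {"xyz": [73.4, 1, 25], "yaw": 0.2}, {"xyz": [73.4, 1, 50], "yaw": 0.2}, {"xyz": [73.4, 1, 70], "yaw": 0.2}, {"xyz": [73.4, 1, 74], "yaw": 0.2}, {"xyz": [73.4, 1, 74], "yaw": 0.2}, {"xyz": [73.4, 1, 74], "yaw": 0.2}, {"xyz": [73.4, 1, 74], "yaw": 0.2}, {"xyz": [73.4, 1, 74], "yaw": 0.2}, {"xyz": [73.4, 1, 74], "yaw": 0.2}, {"xyz": [73.4, 1, 74], "yaw": 0.2}]'

```text
clock: 25.75
tcp_pos: [0.5296, -0.1555, 0.1266]
ee_rot: [0.141, 0.99, -0.0, 0.0]
force: [-0.1, -0.1, -2.5]
width: 0.0455
gripper_force: 52.5
```

```bash
cat > st.py <<'E'
from h import *
np.set_printoptions(precision=4,suppress=True)
p=np.load("w9.npy");Rm=R.from_quat(p[3:]).as_matrix()
s=observe();print(s["clock"],head(s),s["force"],s["wrist_torque"],"moved in old tool mm",1e3*Rm.T@(s["tcp_pos"]-p[:3]),s["tcp_pos"])
E
python3 st.py
```

```text
25.75 163.7528978559411 [-0.1126 -0.1395 -2.4904] [ 0.0508  0.0133 -0.0059] moved in old tool mm [73.2609  0.996  73.8004] [ 0.5296 -0.1555  0.1266]
```

On target. I'll lower it gently.

Call:
send_rows --moves '[{"xyz": [0.1, 0, 1], "yaw": 0}, {"xyz": [0.1, 0, 2], "yaw": 0}, {"xyz": [0.1, 0, 3], "yaw": 0}, {"xyz": [0.1, 0, 4], "yaw": 0}, {"xyz": [0.1, 0, 5], "yaw": 0}, {"xyz": [0.1, 0, 6], "yaw": 0}, {"xyz": [0.1, 0, 7], "yaw": 0}, {"xyz": [0.1, 0, 8], "yaw": 0}, {"xyz": [0.1, 0, 8], "yaw": 0}]'

```text
clock: 26.65
tcp_pos: [0.5292, -0.1554, 0.1181]
ee_rot: [0.141, 0.99, 0.0, -0.0]
force: [0.9, -0.1, -2.3]
width: 0.0455
gripper_force: 52.5
```

Call:
send_rows --moves '[{"xyz": [0, 0, 1], "yaw": 0}, {"xyz": [0, 0, 2], "yaw": 0}, {"xyz": [0, 0, 3], "yaw": 0}, {"xyz": [0, 0, 4], "yaw": 0}, {"xyz": [0, 0, 4.5], "yaw": 0}, {"xyz": [0, 0, 4.5], "yaw": 0}]'

```text
clock: 27.25
tcp_pos: [0.5292, -0.1555, 0.1137]
ee_rot: [0.141, 0.99, -0.0, -0.0]
force: [-0.6, -0.1, -1.9]
width: 0.0454
gripper_force: 52.5
```

```bash
python3 st.py
```

```text
27.25 163.75108975848468 [-0.5726 -0.0865 -1.9449] [-0.1777  0.0248  0.0351] moved in old tool mm [73.621   0.9134 86.7273] [ 0.5292 -0.1555  0.1137]
```

Call:
send_rows --moves '[{"xyz": [0, 0, 0.5], "yaw": 0}, {"xyz": [0, 0, 1], "yaw": 0}, {"xyz": [0, 0, 1], "yaw": 0}, {"xyz": [0, 0, 1], "yaw": 0}]'

```text
clock: 27.65
tcp_pos: [0.5293, -0.1555, 0.1131]
ee_rot: [0.141, 0.99, -0.0, 0.0]
force: [-2.1, -0.5, 2.3]
width: 0.0455
gripper_force: 53.0
```

Seated. Release, rise and check with the cameras.

Call:
send_rows --moves '[{"xyz": [0, 0, 0], "yaw": 0}, {"xyz": [0, 0, 0], "yaw": 0}, {"xyz": [0, 0, 0], "yaw": 0}, {"xyz": [0, 0, 0], "yaw": 0}, {"xyz": [0, 0, 0], "yaw": 0}, {"xyz": [0, 0, -10], "yaw": 0}, {"xyz": [0, 0, -40], "yaw": 0}, {"xyz": [0, 0, -90], "yaw": 0}, {"xyz": [0, 0, -100], "yaw": 0}, {"xyz": [0, 0, -100], "yaw": 0}, {"xyz": [0, 0, -100], "yaw": 0}, {"xyz": [0, 0, -100], "yaw": 0}]' --claw 75

```text
clock: 28.85
tcp_pos: [0.5283, -0.1551, 0.2112]
ee_rot: [0.141, 0.99, 0.0, -0.001]
force: [-0.6, 0.1, -0.2]
width: 0.064
gripper_force: 0.0
```

Run:
```python
from h import *
np.set_printoptions(precision=4,suppress=True)
s,f=look("w10");print(s["clock"],head(s),s["tcp_pos"],s["force"]);c=cam("wrist",s)
h=cv2.cvtColor(f,cv2.COLOR_RGB2HSV)
def dots(p,z):
    u,v=proj(c,p).astype(int);m=((h[:,:,2]>95)&(h[:,:,1]<75)).astype(np.uint8);w=m*0;w[v-12:v+13,u-24:u+25]=1;m&=w
    n,_,st,ce=cv2.connectedComponentsWithStats(m);return [(st[i].tolist(),tool("w10",*ce[i],z)) for i in range(1,n) if 60<st[i,4]<400]
x=np.array([np.cos(np.radians(-16.25)),np.sin(np.radians(-16.25)),0])*.02
print("a",dots(np.array([.5293,-.1555,.144])+x,.144));print("b",dots(np.array([.4998,-.2562,.144])+x,.144))
# two-view check of dots in the side and scene cameras: expected pixels vs found
for n in("side","scene"):
    g=grab_frame(n);hh=cv2.cvtColor(g,cv2.COLOR_RGB2HSV);cc=cam(n);cv2.imwrite(f"pics/{n}_end.png",g[:,:,::-1])
    for nm,p in (("a",np.array([.5293,-.1555,.144])+x),("b",np.array([.4998,-.2562,.144])+x),("c",np.array([.5808+.02*.72,.2926-.02*.69,.039]))):
        u,v=proj(cc,p);U,V=int(u),int(v);m=((hh[:,:,2]>120)&(hh[:,:,1]<60)).astype(np.uint8);w=m*0;w[V-10:V+11,U-13:U+14]=1;m&=w
        N,_,st,ce=cv2.connectedComponentsWithStats(m);print(n,nm,(round(u,1),round(v,1)),[(st[i,4].item(),ce[i].round(1).tolist()) for i in range(1,N) if st[i,4]>5])
```

```text
28.85 163.7545653092293 [ 0.5283 -0.1551  0.2112] [-0.5971  0.0503 -0.2089]
a [([310, 275, 15, 14, 167], array([-21.401 ,   0.27  ,  67.1606]))]
b [([149, 275, 15, 14, 166], array([ -21.6082, -111.5353,   67.1586])), ([169, 275, 15, 14, 166], array([-21.6203, -97.5468,  67.1588]))]
side a (np.float64(321.4), np.float64(289.2)) [(49, [333.2, 287.8]), (27, [309.0, 285.6]), (20, [321.0, 288.4])]
side b (np.float64(306.3), np.float64(333.0)) [(22, [293.8, 327.3]), (25, [307.2, 329.0]), (25, [305.1, 335.4])]
side c (np.float64(325.3), np.float64(211.5)) [(126, [331.8, 204.9]), (7, [324.7, 210.6])]
scene a (np.float64(266.0), np.float64(199.0)) [(19, [253.9, 191.0]), (42, [276.8, 197.3]), (16, [266.8, 198.7])]
scene b (np.float64(259.0), np.float64(175.5)) [(360, [256.5, 172.7])]
scene c (np.float64(369.2), np.float64(399.9)) [(124, [371.3, 399.1]), (7, [382.0, 406.0])]
```

All the lid dots lie within about 1 px of the flush positions in the views where they're visible, and the gripper is clear.

```bash
python3 -c "
from cell import *
print(sign_off())"
```

```text
the job is handed in; nothing more can be done
None
```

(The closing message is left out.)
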